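# Put the laminator's pressure roller back in its bearings

## Robot

A 6-joint arm with a two-finger parallel gripper is mounted at the origin on the work surface. World frame = base frame: x ahead of the robot, y to its left, z up, the work surface at z = 0. Lengths are in mm, angles in rad, forces in N, time in s.
With the tool pointing down it reaches from about 350 to 975 mm from the base axis. Payload 7.1 kg.
Tool frame: the origin (TCP) lies midway between the tips of the shut fingers; the grasp point (between the pads) lies 19 mm behind it (ctrl.grip_point_offset is the distance from the TCP to the grasp point, in mm); z points along the fingers, y is the line along which they close (so a half turn about z gives the same grasp; the last joint's range is limited). The gripper opens to 88 mm and grips with 3 to 60 N. Pads are 20 mm wide; open, the fingers measure 115 mm over their backs; the gripper's body (75 mm by 178 mm) begins 61 mm behind the grasp point.
Start: joints at [1.104, 0.423, 1.63, -0, 1.089, -0.019], TCP at [270.582, 563.374, 222.675] pointing down, gripper open.
Joint ranges: [-3, 3], [-0.9, 2.11], [0.09, 2.58], [-1.31, 4.45], [0.11, 2.69], [-2.54, 2.54]. Speed limits (rad/s): [2.39, 2.39, 3.01, 3.14, 3.14, 3.14].

## Interface

Orientations are given as a rotation vector (axis times angle).
In Python, from workcell import get_obs, optics, close_job, spotter, ctrl gives the robot as it stands. The module is installed in compiled form; this text tells all that it offers.
- The arm moves only by the tool move_arm, never from a script. Its argument "rows" is a list of rows, each a list of 5 numbers: the shift along the tool's x, y, z in cm, then the turn about the tool's z in degrees, then the opening in per cent of the stroke, from 0 (shut) to 100 (fully open). A call has 1 to 10 rows; each row shifts and turns the commanded pose from where the row before left it, along the tool's axes as they then stand; what a row does not reach is not made up. A row lasts 1/8 s, in which the tool goes at most 62.5 mm and 10.7 degrees, less where a joint would pass 70% of its speed; a pose out of reach is approached as far as the arm can. A call with a gripper value outside its range is refused whole. The fingers move at their own pace and stop on an object; the grip force is fixed at half the most. Time passes only in rows, so rows that do not move let the fingers close. It gives the time, the measured TCP pose, the force, the opening and the grip force at its end, in the units of the state.
- get_obs(): the state, without advancing time (a new reading comes with each control period).
- optics.get_image(name): name is "scene" or "top" or "wrist"; returns the picture (420x560x3 uint8, blue, green, red); there is no depth.
- optics.calibration(name): a dict with "camera_matrix" (3x3 intrinsics, pixels), "distortion" ([k1, k2, p1, p2, k3] as OpenCV has them; the pictures are not rectified), "xyz" and "orientation" of the camera in the world. Camera axes: x right, y down, z forward; pixel columns grow to the right and rows downward; lengths in mm; the calibration is good to about 2 mm. A picture is of the moment at which its call begins: read the wrist's pose just before it. calibration takes no time and is no camera call; for the wrist camera it gives the pose at the moment of the call.
- close_job(): hands the job in; it is judged then, once.
Trained networks look in the newest picture that a camera, given by its name, has taken for a name from the list of things; names that differ only in an ending like _2 or _b are one class to them, and where a whole thing is asked for, a point or a joint stands for the part that bears it (a point fixed in the world has none). Each returns a list of dicts, best first, with "conf" (0 to 1); they miss things now and then, are a little off and sometimes report something else, mostly with a low value. They report only what shows in the picture. A call takes as long as a camera call. They do not tell look-alikes from the thing itself.
- spotter.find_in(camera, label): "point" ([column, row] in pixels, amid what is visible of it).
- spotter.regions_of(camera, label): "region" (420x560 bool, what is visible of it) and "point" ([column, row] in pixels, amid what is visible of it).
The state is a dict: "t": time; "qpos": joint angles; "qvel": joint speeds; "joint_torque": joint torques, N m; "ee_pos": TCP position; "orientation": TCP orientation; "ft_force": force on the tool from outside, world axes, zero at the start; "moment": the same for the moment, N m; "width": finger opening in mm; "grasp_force": force on a finger pad.
Only numpy, scipy, OpenCV 4.12 (cv2) and the standard library are available. Lean on these libraries where they do the work, as an engineer would, in place of code of your own. Each camera call takes 0.05 s, during which the arm holds its last target. There are 200 camera calls.

## Task

The rubber pressure roller of the open film laminator is waiting on the low end of its two guide rails. With your fingertips, push it slowly up the sloping rails until both bearings drop into their saddles against the stops, staying behind it all the way so that it never runs free on the slope; do not pick it up or lift it off the rails. Then push the keeper's cross bar over and down until it is fully shut over the roller, leaving everything else on the bench as it stands.

Things in the scene. Friction and masses are not known exactly. Their poses are not given: they have to be found in the camera images.
- laminator: Bench film laminator, cover off, base 300 x 200 mm, fixed. Origin on the table midway between its two guide rails; x points uphill along the rails, away from the robot; y along the rollers, z up. Positions below are in this frame, mm. Beyond the stops: a fixed steel roller (top z 112), a white housing (x 130 to 176, top z 95); gear cover at y 100 to 157, x 40 to 170, top z 118.
- slope_foot (a point): Where the slope begins, midway between the rails: x -55, z 60. Two smooth steel rails, 14 wide, centred at y +-84.5, carry the roller's end bearings. Rail tops are level at z 60 from x -118 (a lip 12 high) to x -55, then climb at 9 degrees. Between the rails it is open down to z 32. Side plates stand outside the rails, inner faces y +-93.5, tops z 90 (110 beyond x 60).
- crest (a point): Top of the slope, midway between the rails: x 35, z 74. Beyond it each rail drops 5 mm into a saddle (floor z 69) that ends at an upright stop face at x 67.
- saddle (a point): Where the middle of the roller's axis lies when it is home: x 48, z 87. The saddles leave it 2 mm of play along x; it stays there by itself.
- roller: Loose pressure roller, about 0.4 to 0.8 kg: grey silicone barrel 50 mm diameter, 150 long, with a steel ball bearing of 35 diameter, 11 wide, at each end (181 over all). Origin mid-axis; y along the shaft (x, z turn as it rolls). It starts on the level rails, axis at z 77.5; on the crest its axis is at z 92. Let go on the slope, it rolls back. Pushing it takes 2 to 7 N.
- keeper (a joint): Opening angle of the keeper, rad: 0 = shut (end stop), 1.15 to 1.45 at the start (standing up). Two arms at y +-84, with hooks that come down in front of the bearings, joined by a round cross bar; hinge axis along y at x 118, z 128 (ears at y +-96, top z 142). It shuts by swinging over towards the robot and down. Stiff hinge: stays where it is left; 1 to 3 N at the bar moves it.
- keeper_bar (a point): Middle of the keeper's cross bar, on its axis, 88 mm from the hinge axis. The bar runs along y for 168 mm, 12 thick, with a rubber sleeve 17 thick, 70 long, at the middle. Open, it stands nearly above the hinge, z about 210; shut, it lies at x 30, z 128, above and in front of the seated roller.
- flux_bottle: Bystander: amber bottle with black cap, 42 mm diameter, 95 mm high, beside the machine. Origin under its middle.
- spare_roller: Bystander: a smaller black roller standing on end, 38 mm diameter, 130 mm high, beside the machine. Origin under its middle.
- tip_cleaner: Bystander: black pot with brass wool for soldering tips, 68 mm diameter, 38 mm high, beside the machine. Origin under its middle.
- cleaner_jar: Bystander: white jar with grey lid, 54 mm diameter, 60 mm high, beside the machine. Origin under its middle.
- screwdriver: Bystander: screwdriver lying between the robot and the machine, 150 mm long. Origin under its middle.
- case_shell: Bystander: small black open case shell, 50 mm diameter, 22 mm high, between the robot and the machine. Origin under its middle.
- parts_tray: Bystander: white divided parts tray, 110 x 150 x 25 mm, to the -y side of the machine. Origin under its middle.
There are look-alikes about, which are no part of the job. Leave any yellow look-alike of the roller alone.

How it is judged:
By the outcome, as a careful person would: the job done as asked, in the order asked, and still so for the second after the job is handed in, with the robot touching nothing.
It also fails if it takes over 61 s, if anything falls off the work surface, if the arm or the gripper's body presses on something with over 40 N, if the wrist force passes 120 N, or if a joint passes its speed limit or range.

## Working session

There is one attempt and no reset: what is moved stays moved. The work goes in short steps, Python scripts to look and compute and a tool call to move; the robot and the scene stay as the last step left them, time stands still between calls to the robot, and variables do not carry over. Pictures are saved under pics/ and viewed, at most 11 in all, crops included, and the job is handed in when it is done.

Besides the shell and the picture viewer there is one more tool, called after "Call:" as name(argument=value, ...), one argument or row to a line, values as JSON. move_arm: Moves the arm, as the interface text tells. Its arguments: {"type":"object","properties":{"rows":{"type":"array","items":{"type":"array","items":{"type":"number"}}}},"required":["rows"]}

```bash
mkdir -p pics
python3 - <<'E'
from workcell import get_obs, optics, spotter
import cv2, numpy as np
o=get_obs();print({k:np.round(v,3).tolist() for k,v in o.items()})
for c in("scene","top"):
    im=optics.get_image(c);cv2.imwrite(f"pics/{c}0.png",im)
    k=optics.calibration(c);print(c,{a:np.round(b,4).tolist() for a,b in k.items()})
    for n in("roller","keeper","keeper_bar","laminator","flux_bottle","spare_roller","screwdriver","case_shell"):
        print(n,[(np.round(d["point"]).tolist(),round(d["conf"],2)) for d in spotter.find_in(c,n)][:3])
E
```

```text
{'t': 0.0, 'qpos': [1.104, 0.424, 1.631, 0.0, 1.089, -0.019], 'qvel': [-0.001, -0.002, -0.001, 0.001, 0.0, -0.002], 'joint_torque': [0.0, -54.461, -27.367, 0.064, 0.023, -0.0], 'ee_pos': [270.346, 562.922, 221.927], 'orientation': [-0.698, -3.063, 0.002], 'ft_force': [-0.657, 0.759, 0.528], 'moment': [0.04, -0.06, 0.028], 'grasp_force': 0.0, 'width': 88.07}
scene {'camera_matrix': [[466.904, 0.0, 282.2401], [0.0, 466.904, 203.2344], [0.0, 0.0, 1.0]], 'distortion': [-0.013, 0.0, 0.0, 0.0, 0.0], 'xyz': [1178.9937, -515.5211, 1035.9219], 'orientation': [-2.2331, -1.0369, 0.3724]}
roller [([140.0, 251.0], 0.77), ([264.0, 196.0], 0.65)]
keeper [([312.0, 207.0], 0.75)]
keeper_bar [([312.0, 207.0], 0.64), ([261.0, 198.0], 0.4)]
laminator [([307.0, 226.0], 0.92), ([220.0, 249.0], 0.24)]
flux_bottle [([328.0, 165.0], 0.76)]
spare_roller [([367.0, 183.0], 0.75)]
screwdriver [([366.0, 184.0], 0.26)]
case_shell []
top {'camera_matrix': [[393.0666, 0.0, 275.4613], [0.0, 393.0666, 201.4572], [0.0, 0.0, 1.0]], 'distortion': [-0.0993, 0.0, 0.0, 0.0, 0.0], 'xyz': [518.0808, 31.4921, 886.8978], 'orientation': [-2.2223, 2.1799, -0.0322]}
roller [([438.0, 268.0], 0.78), ([429.0, 180.0], 0.27)]
keeper []
keeper_bar [([288.0, 123.0], 0.93)]
laminator [([279.0, 157.0], 0.61)]
flux_bottle [([165.0, 155.0], 0.57), ([178.0, 216.0], 0.55), ([280.0, 153.0], 0.43)]
spare_roller [([164.0, 156.0], 0.71), ([281.0, 258.0], 0.34), ([431.0, 180.0], 0.26)]
screwdriver [([281.0, 258.0], 0.84), ([165.0, 155.0], 0.3)]
case_shell [([326.0, 261.0], 0.95)]
```

View pics/scene0.png

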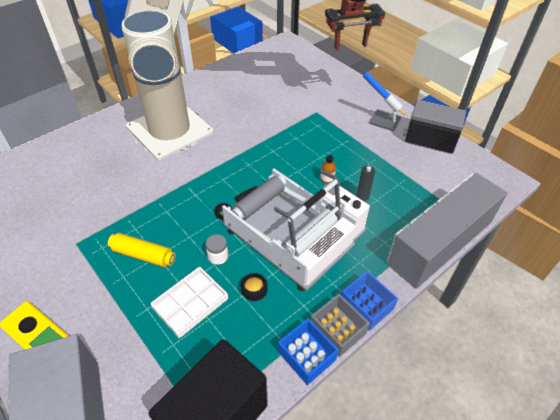

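View pics/top0.png

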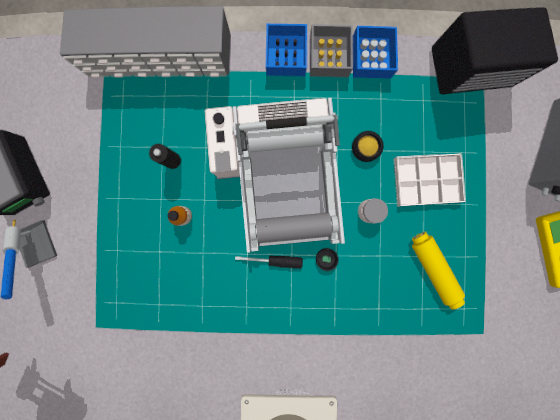

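The scene view shows the grey roller at (262,196), at the low end of the rails, and the keeper standing up with its bar near (318,195). The top view has the roller at (294,230), the keeper sleeve at (287,122) and the yellow look-alike at (438,270). I'll enlarge the laminator to work out its pose.

Run:
```python
import cv2
im=cv2.imread("pics/top0.png")[92:262,200:360]
cv2.imwrite("pics/topc.png",cv2.resize(im,None,fx=3.5,fy=3.5,interpolation=cv2.INTER_CUBIC))
im=cv2.imread("pics/scene0.png")[150:300,210:380]
cv2.imwrite("pics/scenec.png",cv2.resize(im,None,fx=4,fy=4,interpolation=cv2.INTER_CUBIC))
```

```text
(no output)
```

View pics/topc.png

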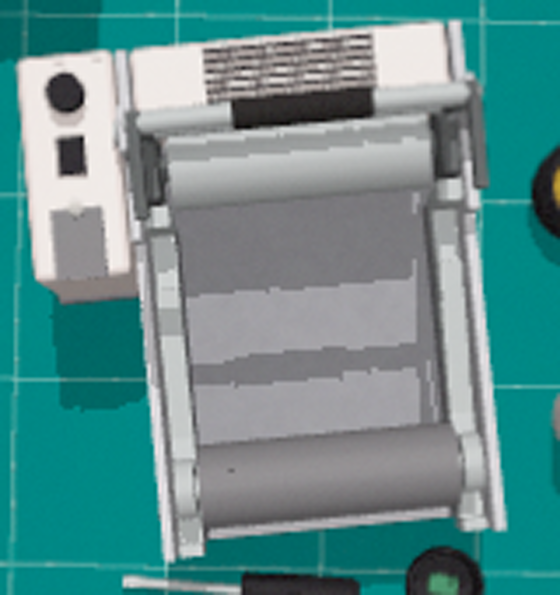

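View pics/scenec.png

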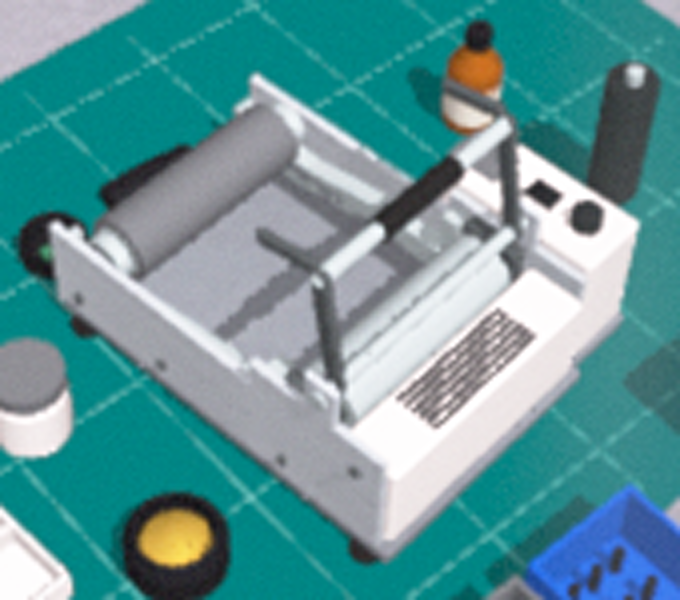

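The crops show the gear-cover top corners at top-crop (20,60), (108,52), (130,278) and (42,280). The barrel ends are at (200,487) and (463,463), the plate ends at (170,558) and (502,528), and the sleeve middle at (303,107), which is (420,198) in the scene crop. I'll fit the pose from these points.

```bash
cat > h.py <<'E'
import numpy as np, cv2
from scipy.optimize import least_squares
from scipy.spatial.transform import Rotation as R
from workcell import get_obs, optics, spotter
def proj(cal,P):
    M=R.from_rotvec(cal["orientation"]).as_matrix()
    p=(np.atleast_2d(P)-cal["xyz"])@M
    return cv2.projectPoints(p,np.zeros(3),np.zeros(3),np.array(cal["camera_matrix"]),np.array(cal["distortion"]))[0][:,0]
E
cat > fit.py <<'E'
from h import *
C={c:optics.calibration(c) for c in("top","scene")}
def model(p):
    X,Y,a,xr,k,xp=p
    kb=lambda y:(118-88*np.cos(k),y,128+88*np.sin(k))
    T=[((170,157,118),(20,60)),((170,100,118),(108,52)),((40,100,118),(130,278)),((40,157,118),(42,280)),
       ((xr,75,77.5),(200,487)),((xr,-75,77.5),(463,463)),((xp,96.5,90),(170,558)),((xp,-96.5,90),(502,528)),
       (kb(0),(303,107)),(kb(35),(233,110)),(kb(-35),(374,103))]
    S=[((xp,-96.5,90),(55,228)),((xp,96.5,90),(254,76)),(kb(0),(420,198)),(kb(84),(505,125)),(kb(-84),(320,278)),
       ((170,157,118),(635,237))]
    return T,S
def res(p):
    X,Y,a=p[:3];T,S=model(p);r=[]
    for L,c,s,o in((T,"top",3.5,(200,92)),(S,"scene",4,(210,150))):
        l=np.array([q[0] for q in L],float);px=np.array([q[1] for q in L])/s+o
        W=l.copy();W[:,0]=X+l[:,0]*np.cos(a)-l[:,1]*np.sin(a);W[:,1]=Y+l[:,0]*np.sin(a)+l[:,1]*np.cos(a)
        r.append((proj(C[c],W)-px).ravel())
    return np.concatenate(r)
f=least_squares(res,[560,10,.08,-90,1.3,-120],loss="soft_l1",x_scale=[10,10,.1,10,.1,10])
print(np.round(f.x,3));print(np.round(f.fun.reshape(-1,2),1).tolist())
E
python3 fit.py
```

```text
[ 5.75116e+02  6.64200e+00  1.12000e-01 -8.28480e+01  1.42800e+00
 -1.20679e+02]
[[-1.6, -0.1], [1.6, -0.7], [1.0, -0.6], [-2.6, 1.6], [0.4, 0.0], [-2.2, 0.1], [-0.2, -0.4], [-0.2, -0.8], [0.2, -0.9], [0.1, 0.1], [0.1, -1.6], [-1.3, -1.1], [-0.9, -0.1], [-1.7, -0.4], [-0.5, -0.8], [-0.8, -0.3], [0.2, -5.3]]
```

```bash
cat >> h.py <<'E'
LX,LY,LA=575.1,6.6,.112
def w(l):
    l=np.atleast_2d(np.array(l,float));c,s=np.cos(LA),np.sin(LA)
    return np.c_[LX+c*l[:,0]-s*l[:,1],LY+s*l[:,0]+c*l[:,1],l[:,2]]
def lam(p):
    d=np.array(p)-[LX,LY,0];c,s=np.cos(LA),np.sin(LA)
    return np.array([c*d[0]+s*d[1],-s*d[0]+c*d[1],d[2]])
def plan(l):
    o=get_obs();M=R.from_rotvec(o["orientation"]).as_matrix()
    d=M.T@(w(l)[0]-o["ee_pos"])/10
    ty=M[:,1];e=np.degrees((LA+np.pi/2-np.arctan2(ty[1],ty[0])+np.pi/2)%np.pi-np.pi/2)
    print("t",round(o["t"],2),"lam",np.round(lam(o["ee_pos"]),1),"F",np.round(o["ft_force"],1),"tool d cm",np.round(d,2),"turn about tool z",round(-e,2),"x axis",np.round(M[:,0],3),"z",np.round(M[:,2],3),"w",round(o["width"],1),"q6",round(o["qpos"][5],2))
E
python3 - <<'E'
from h import *
plan((-132,0,180))
c=optics.calibration("scene")
t=np.array((275.5,208.7))
f=least_squares(lambda p:(proj(c,w((p[0],-84,p[1])))[0]-t),[60,210]);print("hook tip",f.x)
k=1.428;print(proj(c,w([(118-88*np.cos(k),-84,128+88*np.sin(k)),(118,-84,128),(60,-84,213)])))
E
```

```text
t 0.9 lam [-240.4  587.3  222.7] F [ 0.2  0.4 -0.6] tool d cm [-40.37 -44.02   4.27] turn about tool z -32.07 x axis [-0.901  0.433 -0.   ] z [ 0.  0. -1.] w 87.5 q6 -0.02
hook tip [ 62.88310236 217.30749008]
[[289.12019172 219.25884332]
 [292.14192976 245.01189402]
 [274.59497613 209.2484802 ]]
```

Call:
move_arm(
  rows=[
    [0,0,0,-8,100],
    [0,0,0,-8,100],
    [0,0,0,-8,100],
    [0,0,0,-8,100],
    [-1,-5,0,0,100],
    [-1,-5,0,0,100],
    [-1,-5,0,0,100],
    [-1,-5,0,0,100],
    [-1,-5,0,0,100],
    [-1,-5,0,0,100],
  ],
)

```text
t: 2.15
ee_pos: [363.7, 270.4, 222.9]
orientation: [-0.174, 3.136, 0.0]
ft_force: [-0.0, -0.3, -0.6]
width: 87.7
grasp_force: 0.0
```

Call:
move_arm(
  rows=[
    [-1,-5,0,0,100],
    [-1,-5,0,0,100],
    [-1,-5,0.5,0,100],
    [-1,-5,1,0,100],
    [-0.8,-5,1,0,100],
    [0,-3.7,1,0,100],
    [0,0,0,0,100],
  ],
)

```text
t: 3.02
ee_pos: [442.6, -10.0, 187.2]
orientation: [0.168, -3.136, 0.0]
ft_force: [-1.2, -0.0, -0.2]
width: 88.1
grasp_force: 0.0
```

Run:
```python
from h import *
plan((-132,0,180))
cv2.imwrite("pics/wr1.png",optics.get_image("wrist"));c=optics.calibration("wrist")
print({a:np.round(b,3).tolist() for a,b in c.items()})
for d in spotter.regions_of("wrist","roller"): print(d["conf"],d["point"],d["region"].sum())
print(np.round(proj(c,w([(-83,75,102.5),(-83,-75,102.5),(-120.7,96.5,90),(-120.7,-96.5,90),(-118,77.5,72),(-118,-77.5,72)])),1).tolist())
```

```text
t 3.02 lam [-133.5   -1.7  187.2] F [-1.2 -0.  -0.2] tool d cm [-0.15  0.17  0.72] turn about tool z -0.29 x axis [-0.994 -0.107  0.001] z [-0.001 -0.    -1.   ] w 88.1 q6 -1.73
{'camera_matrix': [[304.578, 0.0, 277.614], [0.0, 304.578, 203.96], [0.0, 0.0, 1.0]], 'distortion': [-0.02, 0.0, 0.0, 0.0, 0.0], 'xyz': [363.762, -16.805, 349.827], 'orientation': [1.957, 2.18, 0.32]}
0.77 [19.9, 164.8] 2992
0.58 [279.4, 252.3] 8071
[[361.0, 262.6], [194.7, 263.2], [384.2, 218.4], [171.2, 219.2], [358.0, 214.9], [197.3, 215.5]]
```

View pics/wr1.png

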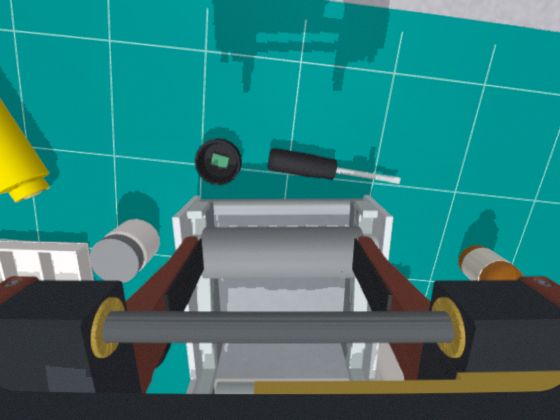

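The wrist view shows the barrel spanning columns 203–360 and rows 228–278, with the plate ends near (178,218) and (389,218). I'll overlay the predicted outline to check the fit.

Run:
```python
from h import *
c=optics.calibration("wrist");im=cv2.imread("pics/wr1.png")
big=cv2.resize(im[180:320,150:410],None,fx=3,fy=3,interpolation=cv2.INTER_CUBIC)
def ln(a,b,col):
    q=((proj(c,w([a,b]))-(150,180))*3).astype(int);cv2.line(big,tuple(map(int,q[0])),tuple(map(int,q[1])),col,1)
for s in(1,-1):
    ln((-120.7,93.5*s,90),(60,93.5*s,90),(0,0,255));ln((-118,77.5*s,72),(-118,91.5*s,72),(0,255,255));ln((-118,77.5*s,60),(-55,77.5*s,60),(0,255,255))
    pts=[(-83+25*np.cos(t),75*s,77.5+25*np.sin(t)) for t in np.linspace(0,2*np.pi,25)]
    for a,b in zip(pts,pts[1:]): ln(a,b,(255,0,0))
for t in(0,.785,1.57,2.36,3.14): ln((-83+25*np.cos(t),75,77.5+25*np.sin(t)),(-83+25*np.cos(t),-75,77.5+25*np.sin(t)),(255,0,0))
cv2.imwrite("pics/ov.png",big)
```

```text
(no output)
```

View pics/ov.png

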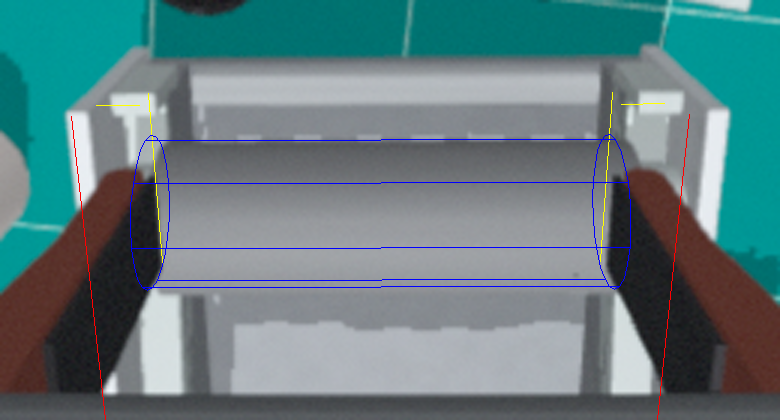

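```bash
sed -i 's/^LX.*/LX,LY,LA=575.1,9.6,.112/' h.py
python3 - <<'E'
from h import *
c=optics.calibration("wrist")
for x in(-118,-126):
  for z in(32,45,60,80): print(x,z,(proj(c,w((x,0,z)))[0]-(150,180))*3)
plan((-127,0,100))
E
```

```text
-118 32 [389.0384994   70.18388995]
-118 45 [389.28114686  80.81445799]
-118 60 [389.58568483  94.1585548 ]
-118 80 [390.03922048 114.03561039]
-126 32 [389.01983948  48.92977884]
-126 45 [389.26358056  58.80279131]
-126 60 [389.56969331  71.20401785]
-126 80 [390.0259941   89.69333191]
t 3.12 lam [-133.5   -2.8  187.8] F [ 0.9 -0.3  0.4] tool d cm [-0.65  0.28  8.78] turn about tool z -0.15 x axis [-0.994 -0.109  0.   ] z [-0.  0. -1.] w 88.1 q6 -1.73
```

Call:
move_arm(
  rows=[
    [-0.3,0.1,2,0,100],
    [-0.2,0.1,2,0,100],
    [0,0.1,2,0,100],
    [0,0,2,0,100],
    [0,0,1.5,0,100],
    [0,0,1.2,0,100],
    [0,0,0.9,0,100],
    [0,0,0.2,0,100],
    [0,0,0,0,100],
  ],
)

```text
t: 4.25
ee_pos: [447.6, -4.6, 69.8]
orientation: [-0.174, 3.137, 0.0]
ft_force: [-0.7, 1.2, -0.3]
width: 87.6
grasp_force: 0.0
```

Run:
```python
from h import *
plan((-118,0,69))
```

```text
t 4.25 lam [-1.283e+02  1.000e-01  6.980e+01] F [-0.7  1.2 -0.3] tool d cm [-1.03 -0.01  0.08] turn about tool z -0.08 x axis [-0.994 -0.11  -0.   ] z [ 0.  0. -1.] w 87.6 q6 -1.72
```

Call:
move_arm(
  rows=[
    [-0.3,0,0,0,100],
    [-0.3,0,0,0,100],
    [-0.2,0,0,0,100],
    [-0.2,0,0,0,100],
    [-0.2,0,0,0,100],
    [-0.2,0,0,0,100],
    [-0.2,0,0,0,100],
  ],
)

```text
t: 5.12
ee_pos: [463.2, -2.8, 69.6]
orientation: [0.174, -3.136, 0.0]
ft_force: [-2.9, 0.0, 0.8]
width: 87.7
grasp_force: 1.0
```

Run:
```python
from h import *
plan((-90,0,70));cv2.imwrite("pics/wr2.png",optics.get_image("wrist"))
```

```text
t 5.12 lam [-112.6    0.2   69.6] F [-2.9  0.   0.8] tool d cm [-2.26 -0.02 -0.04] turn about tool z -0.07 x axis [-0.994 -0.111  0.   ] z [-0. -0. -1.] w 87.7 q6 -1.71
```

View pics/wr2.png

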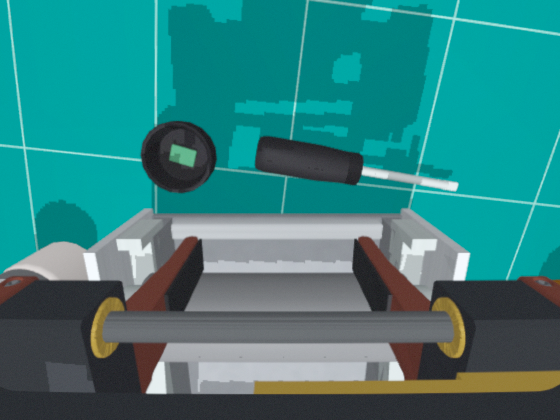

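The fingers are behind the barrel between the rails (finger tips near (190,245) and (370,245)), and there is about 3 N of contact. I'll start the slow push now.

Call:
move_arm(
  rows=[
    [-0.4,0,0,0,100],
    [-0.4,0,0,0,100],
    [-0.4,0,0,0,100],
    [-0.4,0,0,0,100],
    [-0.4,0,-0.03,0,100],
    [-0.4,0,-0.06,0,100],
    [-0.4,0,-0.06,0,100],
    [-0.4,0,-0.06,0,100],
    [-0.4,0,-0.06,0,100],
    [-0.4,0,-0.06,0,100],
  ],
)

```text
t: 6.42
ee_pos: [503.3, 1.7, 73.0]
orientation: [0.174, -3.137, -0.0]
ft_force: [-3.6, -0.4, 1.6]
width: 87.8
grasp_force: 1.9
```

Call:
move_arm(
  rows=[
    [-0.4,0,-0.06,0,100],
    [-0.4,0,-0.06,0,100],
    [-0.4,0,-0.06,0,100],
    [-0.4,0,-0.06,0,100],
    [-0.4,0,-0.06,0,100],
    [-0.4,0,-0.06,0,100],
    [-0.4,0,-0.06,0,100],
    [-0.4,0,-0.06,0,100],
    [-0.4,0,-0.06,0,100],
    [-0.4,0,-0.06,0,100],
  ],
)

```text
t: 7.68
ee_pos: [543.1, 6.1, 79.0]
orientation: [0.174, -3.137, 0.0]
ft_force: [-4.0, 0.2, 2.2]
width: 87.9
grasp_force: 1.9
```

Run:
```python
from h import *
plan((0,0,80));optics.get_image("top")
for d in spotter.regions_of("top","roller"): print(d["conf"],d["point"],d["region"].sum())
cv2.imwrite("pics/top2.png",optics.get_image("top"))
```

```text
t 7.67 lam [-32.2   0.1  79. ] F [-4.   0.2  2.2] tool d cm [-3.22 -0.   -0.1 ] turn about tool z -0.07 x axis [-0.994 -0.11   0.   ] z [-0. -0. -1.] w 87.9 q6 -1.69
0.81 [438.5, 268.9] 1758
```

Call:
move_arm(
  rows=[
    [-0.4,0,-0.06,0,100],
    [-0.4,0,-0.06,0,100],
    [-0.4,0,-0.06,0,100],
    [-0.4,0,-0.06,0,100],
    [-0.4,0,-0.03,0,100],
    [-0.4,0,0,0,100],
    [-0.2,0,0,0,100],
    [-0.2,0,0,0,100],
  ],
)

```text
t: 8.82
ee_pos: [570.7, 9.2, 81.6]
orientation: [0.174, -3.137, 0.0]
ft_force: [-4.4, -0.7, 2.4]
width: 87.9
grasp_force: 1.9
```

Call:
move_arm(
  rows=[
    [-0.2,0,0,0,100],
    [-0.2,0,0,0,100],
  ],
)

```text
t: 9.07
ee_pos: [575.0, 9.6, 81.8]
orientation: [-0.174, 3.136, -0.0]
ft_force: [-0.9, 0.9, 1.3]
width: 88.0
grasp_force: 1.1
```

Call:
move_arm(
  rows=[
    [-0.2,0,0,0,100],
    [-0.2,0,0,0,100],
  ],
)

```text
t: 9.32
ee_pos: [579.7, 10.1, 81.9]
orientation: [-0.174, 3.135, -0.0]
ft_force: [0.2, 0.9, -0.3]
width: 87.6
grasp_force: 0.0
```

Call:
move_arm(
  rows=[
    [-0.2,0,0,0,100],
    [0,0,0,0,100],
  ],
)

```text
t: 9.57
ee_pos: [581.0, 10.3, 81.7]
orientation: [-0.174, 3.136, -0.0]
ft_force: [-0.6, 0.8, -0.7]
width: 88.0
grasp_force: 0.0
```

Run:
```python
from h import *
plan((13,0,82));cv2.imwrite("pics/sc3.png",cv2.resize(optics.get_image("scene")[130:280,210:380],None,fx=4,fy=4,interpolation=cv2.INTER_CUBIC))
```

```text
t 9.57 lam [ 6.   0.  81.7] F [-0.6  0.8 -0.7] tool d cm [-0.7   0.   -0.03] turn about tool z -0.07 x axis [-0.994 -0.111 -0.001] z [ 0.001 -0.    -1.   ] w 88.0 q6 -1.68
```

View pics/sc3.png

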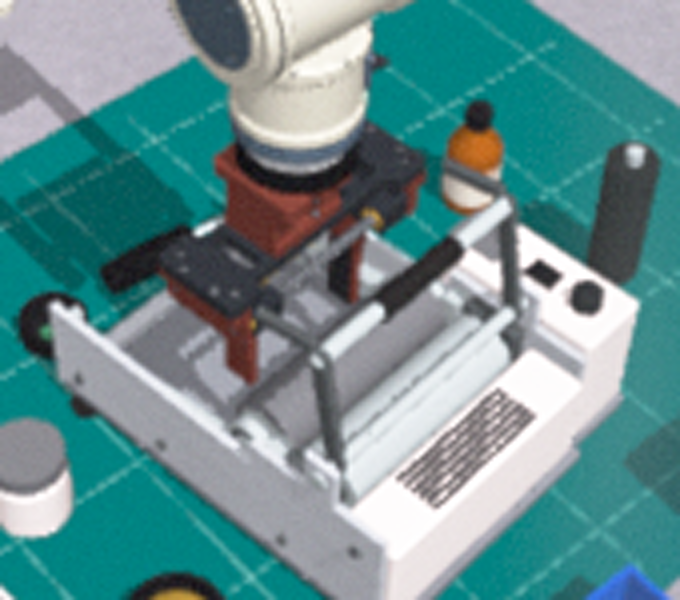

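The roller has dropped into the saddle: the push force went to zero, and the barrel lies against the fixed roller near (350,370). I'll nudge it gently to confirm it is home.

Call:
move_arm(
  rows=[
    [-0.2,0,0,0,100],
    [-0.1,0,0,0,100],
    [-0.1,0,0,0,100],
  ],
)

```text
t: 10.0
ee_pos: [584.7, 10.7, 81.7]
orientation: [-0.174, 3.137, -0.0]
ft_force: [0.1, 0.6, 0.5]
width: 87.7
grasp_force: 0.0
```

Call:
move_arm(
  rows=[
    [-0.1,0,0,0,100],
    [-0.1,0,0,0,100],
  ],
)

```text
t: 10.25
ee_pos: [586.6, 10.9, 81.7]
orientation: [0.174, -3.137, 0.0]
ft_force: [-1.1, -0.4, -0.7]
width: 87.7
grasp_force: 0.0
```

Call:
move_arm(
  rows=[
    [-0.1,0,0,0,100],
    [-0.1,0,0,0,100],
  ],
)

```text
t: 10.5
ee_pos: [588.6, 11.1, 81.7]
orientation: [0.174, -3.137, 0.0]
ft_force: [-0.2, -1.2, 0.6]
width: 87.6
grasp_force: 0.0
```

Call:
move_arm(
  rows=[
    [-0.1,0,0,0,100],
    [-0.1,0,0,0,100],
  ],
)

```text
t: 10.75
ee_pos: [590.0, 11.3, 81.6]
orientation: [0.174, -3.135, 0.0]
ft_force: [-2.9, 0.2, 1.2]
width: 88.0
grasp_force: 1.5
```

Run:
```python
from h import *
plan((13,0,82))
```

```text
t 10.75 lam [15.   0.  81.6] F [-2.9  0.2  1.2] tool d cm [ 0.2  -0.   -0.04] turn about tool z -0.07 x axis [-0.994 -0.111  0.001] z [-0.001 -0.    -1.   ] w 88.0 q6 -1.68
```

Contact at 2.9 N with the roller against the stops, so it's seated. I'll back off, go up and over the keeper bar with the fingers shut, and come down behind it.

Call:
move_arm(
  rows=[
    [0.5,0,0,0,100],
    [2,0,0,0,100],
    [2.5,0,-1,0,60],
    [0,0,-3,0,0],
    [0,0,-4,0,0],
    [0,0,-4,0,0],
    [0,0,-4,0,0],
    [0,0,-3,0,0],
    [-2,0,0,0,0],
    [-4,0,0,0,0],
  ],
)

```text
t: 12.0
ee_pos: [600.4, 12.4, 272.7]
orientation: [-0.173, 3.136, -0.0]
ft_force: [0.3, -1.0, 0.6]
width: 11.0
grasp_force: 0.0
```

Call:
move_arm(
  rows=[
    [-4,0,0,0,0],
    [-4,0,0,0,0],
    [-3.2,0,0,0,0],
    [0,0,0,0,0],
  ],
)

```text
t: 12.5
ee_pos: [712.8, 25.0, 270.8]
orientation: [0.174, -3.137, -0.0]
ft_force: [-0.5, -0.7, -0.4]
width: 0.1
grasp_force: 0.0
```

Run:
```python
from h import *
plan((140,0,207));im=optics.get_image("top")
print([(d["point"],d["conf"]) for d in spotter.find_in("top","keeper_bar")])
im2=optics.get_image("scene")
a=cv2.resize(im[92:262,200:360],None,fx=2.4,fy=2.4);b=cv2.resize(im2[110:280,210:380],None,fx=2.4,fy=2.4)
cv2.imwrite("pics/c4.png",np.hstack([a,b]))
```

```text
t 12.5 lam [ 1.386e+02 -1.000e-01  2.708e+02] F [-0.5 -0.7 -0.4] tool d cm [-0.14  0.01  6.38] turn about tool z -0.06 x axis [-0.994 -0.111  0.   ] z [-0.  0. -1.] w 0.1 q6 -1.66
[]
```

View pics/c4.png

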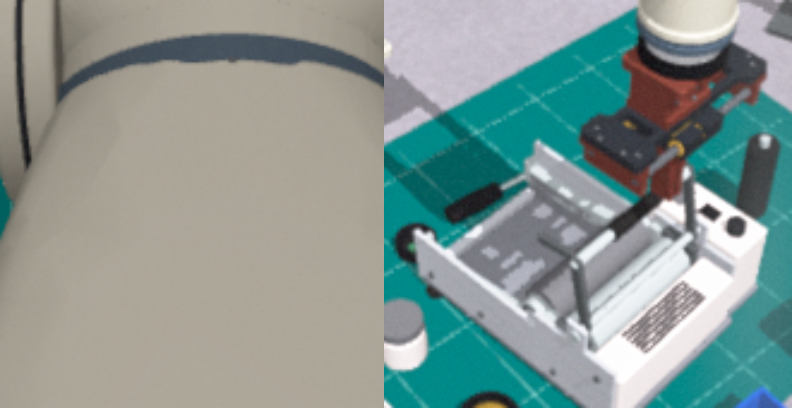

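The scene crop shows the roller home and the keeper still upright, with the shut fingers above and behind the sleeve. I'll lower them and push.

Call:
move_arm(
  rows=[
    [0,0,2,0,0],
    [0,0,2,0,0],
    [0,0,1.5,0,0],
    [0,0,0.9,0,0],
    [0.5,0,0,0,0],
    [0.5,0,0,0,0],
    [0.3,0,0,0,0],
    [0.3,0,0,0,0],
  ],
)

```text
t: 13.65
ee_pos: [696.3, 23.1, 208.4]
orientation: [-0.174, 3.135, -0.0]
ft_force: [1.8, -0.1, -1.4]
width: 0.5
grasp_force: 0.8
```

Call:
move_arm(
  rows=[
    [0.5,0,0.1,0,0],
    [0.5,0,0.1,0,0],
    [0.5,0,0.2,0,0],
    [0.5,0,0.2,0,0],
  ],
)

```text
t: 14.15
ee_pos: [675.6, 20.8, 201.5]
orientation: [0.174, -3.137, -0.0]
ft_force: [1.7, 0.6, 0.3]
width: 0.4
grasp_force: 0.6
```

Run:
```python
from h import *
plan((75,0,183))
```

```text
t 14.15 lam [ 1.011e+02 -1.000e-01  2.015e+02] F [1.7 0.6 0.3] tool d cm [2.61 0.   1.85] turn about tool z -0.07 x axis [-0.994 -0.11   0.   ] z [-0.  0. -1.] w 0.4 q6 -1.67
```

Call:
move_arm(
  rows=[
    [0.5,0,0.2,0,0],
    [0.5,0,0.3,0,0],
    [0.5,0,0.4,0,0],
    [0.5,0,0.4,0,0],
    [0.5,0,0.5,0,0],
    [0.5,0,0.5,0,0],
  ],
)

```text
t: 14.9
ee_pos: [645.8, 17.5, 178.3]
orientation: [0.174, -3.137, 0.0]
ft_force: [1.9, 1.0, -0.8]
width: 0.3
grasp_force: 0.9
```

Run:
```python
from h import *
plan((75,0,183))
im=optics.get_image("scene")
print([(d["point"],d["conf"]) for d in spotter.find_in("scene","keeper_bar")])
c=optics.calibration("scene")
for k in(.5,.6,.7,.8,.9): print(k,proj(c,w([(118-88*np.cos(k),y,128+88*np.sin(k)) for y in(-84,0)])).round(1).tolist())
cv2.imwrite("pics/sc5.png",cv2.resize(im[110:260,210:380],None,fx=4,fy=4,interpolation=cv2.INTER_CUBIC))
```

```text
t 14.9 lam [ 7.110e+01 -1.000e-01  1.783e+02] F [ 1.9  1.  -0.8] tool d cm [-0.39  0.01 -0.47] turn about tool z -0.08 x axis [-0.994 -0.11   0.   ] z [-0. -0. -1.] w 0.3 q6 -1.67
[([311.2, 231.3], 0.58)]
0.5 [[269.8, 215.9], [293.3, 197.0]]
0.6 [[271.1, 215.0], [294.8, 196.0]]
0.7 [[272.7, 214.3], [296.5, 195.2]]
0.8 [[274.6, 213.9], [298.4, 194.7]]
0.9 [[276.6, 213.8], [300.5, 194.5]]
```

View pics/sc5.png

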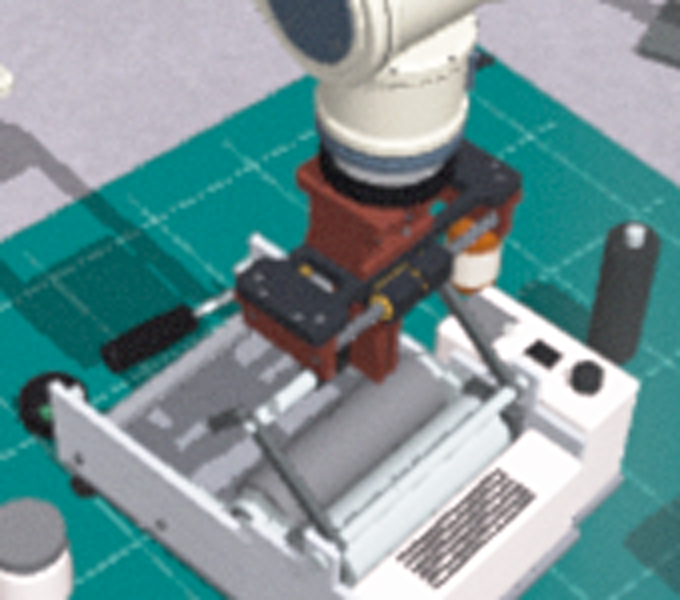

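Bar end at crop (260,420), so the keeper angle is about 0.75. Next I'll go on top of the bar and press it down along its arc.

Call:
move_arm(
  rows=[
    [-0.6,0,0,0,0],
    [0,0,-2.2,0,0],
    [0,0,-2,0,0],
    [1.1,0,0,0,0],
    [1.1,0,0,0,0],
    [0,0,1,0,0],
    [0,0,0.7,0,0],
    [0,0,0.5,0,0],
    [0.1,0,0.4,0,0],
  ],
)

```text
t: 16.12
ee_pos: [629.3, 15.7, 193.9]
orientation: [0.174, -3.136, -0.0]
ft_force: [0.7, -0.6, -0.2]
width: 0.5
grasp_force: 0.0
```

Run:
```python
from h import *
plan((43,0,178))
```

```text
t 16.12 lam [ 54.6  -0.  193.9] F [ 0.7 -0.6 -0.2] tool d cm [1.16 0.   1.59] turn about tool z -0.07 x axis [-0.994 -0.111  0.001] z [-0.001  0.    -1.   ] w 0.5 q6 -1.68
```

Call:
move_arm(
  rows=[
    [0.2,0,0.2,0,0],
    [0.2,0,0.3,0,0],
    [0,0,0.3,0,0],
    [0.1,0,0.3,0,0],
  ],
)

```text
t: 16.62
ee_pos: [624.2, 15.1, 183.7]
orientation: [-0.174, 3.137, -0.0]
ft_force: [-1.3, -0.8, 2.2]
width: 0.6
grasp_force: 1.0
```

Call:
move_arm(
  rows=[
    [0.3,0,0.5,0,0],
    [0.3,0,0.5,0,0],
  ],
)

```text
t: 16.88
ee_pos: [618.1, 14.4, 173.3]
orientation: [0.174, -3.137, 0.0]
ft_force: [-1.5, -1.3, 1.2]
width: 0.5
grasp_force: 0.6
```

Run:
```python
from h import *
plan((35,0,158))
```

```text
t 16.88 lam [ 4.330e+01 -1.000e-01  1.733e+02] F [-1.5 -1.3  1.2] tool d cm [0.82 0.   1.53] turn about tool z -0.07 x axis [-0.994 -0.111  0.   ] z [-0. -0. -1.] w 0.5 q6 -1.68
```

Call:
move_arm(
  rows=[
    [0.3,0,0.5,0,0],
    [0.3,0,0.5,0,0],
    [0.2,0,0.5,0,0],
    [0.1,0,0.5,0,0],
    [0.1,0,0.5,0,0],
    [0,0,0.4,0,0],
    [0,0,0.3,0,0],
  ],
)

```text
t: 17.75
ee_pos: [608.4, 13.3, 141.4]
orientation: [0.174, -3.137, -0.0]
ft_force: [0.4, -0.2, 1.2]
width: 0.5
grasp_force: 0.3
```

Run:
```python
from h import *
plan((32,0,136.5))
```

```text
t 17.75 lam [ 33.5  -0.  141.4] F [ 0.4 -0.2  1.2] tool d cm [0.15 0.   0.49] turn about tool z -0.07 x axis [-0.994 -0.11   0.   ] z [-0. -0. -1.] w 0.5 q6 -1.68
```

Call:
move_arm(
  rows=[
    [0.1,0,0.3,0,0],
    [0,0,0.2,0,0],
  ],
)

```text
t: 18.0
ee_pos: [607.5, 13.2, 136.6]
orientation: [-0.174, 3.137, 0.0]
ft_force: [-1.0, -0.0, 5.7]
width: 0.4
grasp_force: 2.9
```

Call:
move_arm(
  rows=[
    [0,0,0.1,0,0],
    [0,0,0.1,0,0],
  ],
)

```text
t: 18.25
ee_pos: [607.7, 13.2, 136.1]
orientation: [-0.174, 3.136, -0.0]
ft_force: [-5.5, -0.3, 16.8]
width: 0.5
grasp_force: 8.4
```

The bar is on its end stop: z is 136 and the force rose to 17 N. I'll back off upward, clear of the machine, and check.

Call:
move_arm(
  rows=[
    [0,0,-0.3,0,0],
    [0,0,-1.5,0,0],
    [0,0,-4,0,0],
    [0,0,-5,0,0],
    [4,0,-3,0,0],
    [5,0,0,0,0],
    [5,0,0,0,0],
    [5,0,0,0,0],
    [3,0,0,0,0],
    [0,0,0,0,0],
  ],
)

```text
t: 19.5
ee_pos: [387.5, -11.2, 273.4]
orientation: [-0.173, 3.136, -0.0]
ft_force: [0.4, 0.2, 0.4]
width: 0.2
grasp_force: 0.0
```

Run:
```python
from h import *
plan((32,0,136.5))
im=optics.get_image("scene");c=optics.calibration("scene")
for k in(0,.1): print(k,((proj(c,w([(118-88*np.cos(k),y,128+88*np.sin(k)) for y in(-84,0,84)]))-(210,150))*4).round(0).tolist())
cv2.imwrite("pics/sc6.png",cv2.resize(im[150:300,210:380],None,fx=4,fy=4,interpolation=cv2.INTER_CUBIC))
```

```text
t 19.5 lam [-188.8    0.3  273.4] F [0.4 0.2 0.4] tool d cm [-2.206e+01  1.000e-02  1.372e+01] turn about tool z -0.11 x axis [-0.994 -0.11  -0.001] z [ 0.001 -0.    -1.   ] w 0.2 q6 -1.74
0 [[227.0, 298.0], [319.0, 223.0], [405.0, 154.0]]
0.1 [[228.0, 289.0], [320.0, 215.0], [406.0, 145.0]]
```

View pics/sc6.png

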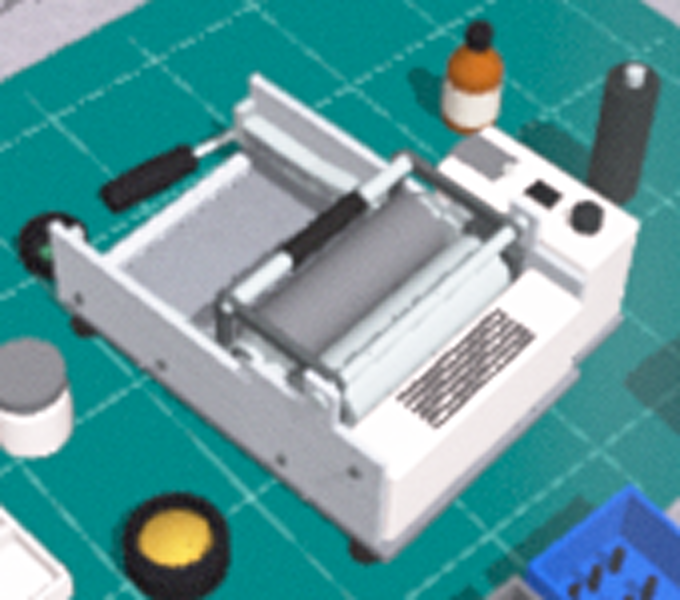

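The bar lies at (230,300)–(405,158), which matches the predicted shut position. The roller is home under it, nothing else has moved, and the arm is clear.

```bash
python3 -c "
from workcell import close_job
print(close_job())"
```

```text
the job is handed in; nothing more can be done
None
```

The roller is seated in its saddles against the stops, the keeper is shut over it, and the job was handed in at about 20 s with the arm clear and nothing else seen to have moved.

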